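Open the bench dust gate past its spring catch

ROBOT

A 6-joint arm with a two-finger parallel gripper is mounted at the origin on the work surface. World frame = base frame: x ahead of the robot, y to its left, z up, the work surface at z = 0. Lengths are in m, angles in rad, forces in N, time in s.
With the tool pointing down it reaches from about 0.35 to 0.975 m from the base axis. Payload 17.4 kg.
Tool frame: the origin (TCP) lies midway between the tips of the shut fingers; the grasp point (between the pads) lies 19 mm behind it; z points along the fingers, y is the line along which they close (so a half turn about z gives the same grasp; the last joint's range is limited). The gripper opens to 85 mm and grips with 20 to 120 N. Pads are 22 mm wide; open, the fingers measure 114 mm over their backs; the gripper's body (76 mm by 85 mm) begins 54 mm behind the grasp point. The pads swing forward as they close: fully open they stand 13 mm farther back than shut.
Start: joints at [-1.259, 0.116, 1.442, -0, 1.584, -0.038], TCP at [0.231, -0.634, 0.231] pointing down, gripper open.
Joint ranges: [-2.83, 2.83], [-0.83, 2.19], [0.07, 2.5], [-1.14, 4.28], [0.01, 3], [-2.97, 2.97]. Speed limits (rad/s): [1.89, 1.89, 2.22, 3.14, 3.14, 3.14].

INTERFACE

Orientations are given as a unit quaternion [x, y, z, w].
In Python, from plant import env, viewer, workorder gives the robot as it stands.
- The arm moves only by the shell command python3 -m jog 'ROWS' [FORCE]. ROWS is JSON, a list of rows, each a list of 3 entries, a list of its own where there are three numbers: the closure, from 0 (fully open) to 1 (shut), then the shift along the tool's x, y, z as a fraction of full scale, then the turn, a rotation vector about the tool's x, y, z as a fraction of full scale. A call has 1 to 5 rows; each row is the pose to reach, as a shift and turn from the pose commanded when the call began, along the tool's axes at that moment, turning the shorter way round; what a row does not reach only later rows make up. Full scale, the value 1, is 0.5 m for a shift and pi rad for a turn. A row lasts 1/12 s, in which the tool goes at most 41.7 mm and 7.16 degrees, less where a joint would pass 70% of its speed; a pose out of reach is approached as far as the arm can. A call with a number of a shift or a turn outside -1 to 1 is refused whole. A call with a gripper value outside its range is refused whole. The fingers move at their own pace and stop on an object; FORCE is the grip in N (left out, the last holds). Time passes only in rows, so rows that repeat a pose let the fingers close. It gives the time, the measured TCP pose, the force, the opening and the grip force at its end, in the units of the state.
- env.state(): the state, without advancing time (a new reading comes with each control period).
- viewer.camera(name): name is "side" or "top" or "wrist"; returns a dict with "color" (384x512x3 uint8, blue, green, red), "depth" (384x512 float32, m along the optical axis (not along the pixel's ray), 0 where there is no reading), "camera_matrix" (3x3 intrinsics, pixels), "R" (3x3) and "t" (3): a world point X has camera coordinates R X + t; the wrist camera has in their place "mount" (4x4, takes a point from camera to tool coordinates, whose origin is the TCP and whose axes are the flange's). Camera axes: x right, y down, z forward; pixel columns grow to the right and rows downward; lengths in m; the calibration is good to about 2 mm. A picture is of the moment at which its call begins: read the wrist's pose just before it.
- workorder.finish_job(): hands the job in; it is judged then, once.
The state is a dict: "clock": time; "joint_pos": joint angles; "qd": joint speeds; "effort": joint torques, N m; "tcp_pos": TCP position; "orientation": TCP orientation; "force": force on the tool from outside, world axes, zero at the start; "torque": the same for the moment, N m; "finger_gap": finger opening in m; "grip_force": force on a finger pad.
Only numpy, scipy, OpenCV 4.12 (cv2) and the standard library are available. Lean on these libraries where they do the work, as an engineer would, in place of code of your own. Each camera call takes 0.05 s, during which the arm holds its last target. There are 200 camera calls.

TASK

Open the dust gate on the violin maker's bench before sanding starts: hold its red spring catch down with a fingertip and, with the catch held down, push the gate's yellow tab away from the port; push on until the gate is fully open at its stop and the catch springs up again to lock it, then take the hand away. Only press and push: take neither the catch nor the tab between the fingers, and leave the loose things around the gate where they stand.

Things in the scene. Friction and masses are not known exactly. Their poses are not given: they have to be found in the camera images.
- dust_gate: Frame of a bench dust-extraction gate, flat cast aluminium bolted to the bench, turned up to 40 degrees either way; does not move. Origin on the bench top; the frame spans x -66..66, y -114..122 mm. Its +y is the direction in which the gate opens (roughly the robot's left). Its flat tops are 25 mm above the bench; the grey catch housing (x 50..84, y -12..32 mm) is 28 mm high.
- port (a point): Centre of the mouth of the round port (80 mm bore, frame x 0, y -64 mm), at the rim of its flared collar, 55 mm above the bench; the collar is 106 mm wide at the rim. Shut, steel is seen in the bore; open, it is dark. Axes as the frame's.
- gate (a joint): Travel of the sliding steel gate plate along the frame's +y: 0 = shut over the port (start, locked by the catch), 0.085 m = fully open at its stop. About 2 N of sliding friction; it stays where it is left. With the catch up it can move only about 2 mm.
- tab (a point): Centre of the gate's upright yellow tab, which moves with the gate: 108 mm wide (frame x -54..54), 5 mm thick (y), 28 to 62 mm above the bench (this point: 45 mm). Axes as the frame's. To open the gate push its port-side face towards the frame's +y. Gate shut, that face is at frame y +21 mm, 11 mm to the +y side of the catch's centre.
- catch (a joint): Travel of the spring catch: 0 = up, 0.009 m = fully down; 3 N at the top, 7.5 N fully down. Its hidden tooth stands in a notch in the gate's edge; from about 0.006 m down the gate is free. Once the gate has slid 5 mm it keeps the tooth under (catch at about 0.005 m) until, at the open end, a second notch lets the catch spring back to 0 and lock it.
- catch_top (a point): Centre of the top of the catch's round red head, 30 mm diameter, 6 mm thick; 44 mm above the bench when up, 35 mm fully down; pressed straight down. At frame x +67, y +10 mm beside the gate's edge: its rim (from x 52) reaches the line of the tab's end (to x 54), so one fingertip half on the head can push the tab too. Axes as the frame's.
- sanding_block: Cork sanding block with brown abrasive underside, 70 x 42 x 30 mm, lying flat; origin at the centre of its underside. Bystander.
- spool_clamp: Small luthier's spool clamp standing upright: two pale wooden spools of 32 mm diameter on a steel rod, 77 mm tall; origin at the centre of its underside. Bystander.
- glue_bottle: White glue bottle with an orange cap, 42 mm diameter, 88 mm tall, upright; origin at the centre of its underside. Bystander.
- tin: Round flat yellow tin with a brass lid, 69 mm diameter, 27 mm tall; origin at the centre of its underside. Bystander.

How it is judged:
By the outcome, as a careful person would: the job done as asked, in the order asked, and still so for the second after the job is handed in, with the robot touching nothing.
It also fails if it takes over 32 s, if anything falls off the work surface, if the arm or the gripper's body presses on something with over 40 N, if the wrist force passes 120 N, or if a joint passes its speed limit or range.

## Working session

There is one attempt and no reset: what is moved stays moved. The work goes in short steps, Python scripts to look and compute and a shell command to move; the robot and the scene stay as the last step left them, time stands still between calls to the robot, and variables do not carry over. Pictures are saved under pics/ and viewed, at most 10 in all, crops included, and the job is handed in when it is done.

```bash
mkdir -p pics
python3 - <<'E'
from plant import env, viewer
import cv2, numpy as np
s=env.state(); print(s)
a=[viewer.camera(n) for n in("top","side")]
np.savez('c0.npz',**{f"{n}_{k}":v for n,c in zip(("top","side"),a) for k,v in c.items()})
for n,c in zip(("top","side"),a): cv2.imwrite(f'pics/{n}0.png',c['color']); print(n,c['camera_matrix'].tolist(),c['R'].tolist(),c['t'].tolist())
E
```

```text
{'clock': 0.0, 'joint_pos': array([-1.25875052e+00,  1.16496279e-01,  1.44229381e+00, -1.55906146e-05,
        1.58398709e+00, -3.78203013e-02]), 'qd': array([-0.0018824 , -0.00120942,  0.00170097,  0.00147345, -0.00095168,
       -0.00146414]), 'effort': array([ 9.65951804e-04, -7.31985569e+01, -6.32492280e+01,  5.45591024e-05,
        6.21700776e-03, -1.24119339e-05]), 'tcp_pos': array([ 0.23128524, -0.63392974,  0.2305375 ]), 'orientation': array([ 9.84738037e-01,  1.74042085e-01, -8.86743880e-05, -5.85640898e-04]), 'force': array([ 0.018274  , -0.10367435,  0.08759344]), 'torque': array([-0.02556331,  0.00072808,  0.0295833 ]), 'grip_force': 0.0, 'finger_gap': 0.08534184531447647}
top [[461.5167993159101, 0.0, 257.97273447846646], [0.0, 461.5167993159101, 192.4817004989376], [0.0, 0.0, 1.0]] [[0.008932422522648786, -0.9999331474685984, -0.007342507842655234], [-0.9918800217954001, -0.007928438775057953, -0.12692975309889573], [0.126863052899705, 0.008416677024380594, -0.99188453227018]] [0.06181517384340926, 0.5598461740287133, 1.0366880326599395]
side [[435.85368276642953, 0.0, 260.85730051839624], [0.0, 435.85368276642953, 187.7065486391867], [0.0, 0.0, 1.0]] [[0.999719061456894, -0.021509300906542256, 0.009957315615102276], [-0.009104973935242058, -0.7363673185022251, -0.6765207104675224], [0.021883729329926868, 0.6762399886256021, -0.7363562861646937]] [-0.531841407779062, 0.08247304728716617, 0.8629497892418713]
```

View pics/top0.png

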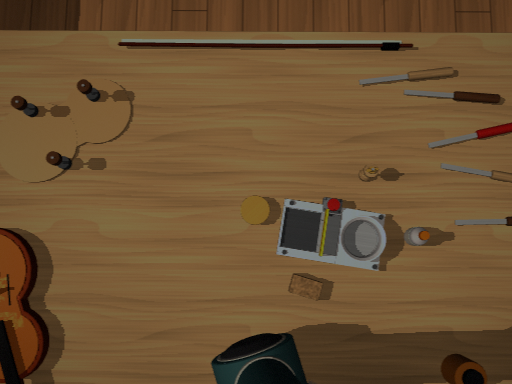

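View pics/side0.png

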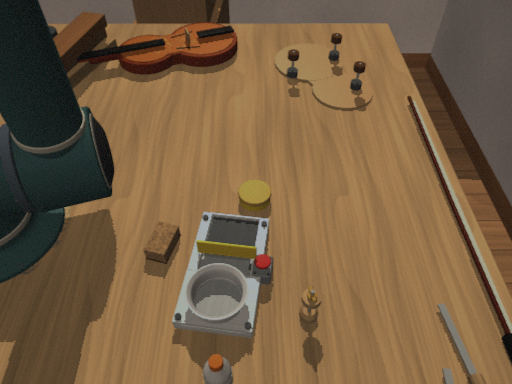

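The top view shows the red catch at (334,205), the yellow tab at about (325,230), and the port at (363,239). The tin (255,210) is beyond the open end. The bottle is at (420,236), the spool at (370,173) and the block at (306,286). The side view shows the same layout.

```bash
cat > h.py <<'E'
import numpy as np, cv2
def pts(c,m):
    v,u=np.nonzero(m&(c['depth']>0)); z=c['depth'][v,u]; K=c['camera_matrix']
    P=np.c_[(u-K[0,2])/K[0,0]*z,(v-K[1,2])/K[1,1]*z,z]
    return (P-c['t'])@c['R']   # R^T (P-t)
def load(n):
    d=np.load('c0.npz'); return {k:d[f'{n}_{k}'] for k in('color','depth','camera_matrix','R','t')}
E
python3 - <<'E'
from h import *
for n in('top','side'):
    c=load(n); hsv=cv2.cvtColor(c['color'],cv2.COLOR_BGR2HSV); H,S,V=[hsv[...,i].astype(int) for i in range(3)]
    roi=np.zeros(H.shape,bool)
    if n=='top': roi[190:280,270:400]=1
    else: roi[205:340,170:285]=1
    red=roi&((H<6)|(H>174))&(S>150)&(V>90)
    yel=roi&(H>22)&(H<33)&(S>150)&(V>90)
    P=pts(c,red); zt=np.percentile(P[:,2],80); Q=P[abs(P[:,2]-zt)<.004]; print(n,'red',len(Q),Q.mean(0),(Q.min(0)+Q.max(0))/2,zt)
    P=pts(c,yel); Q=P[P[:,2]>.052]; 
    mu=Q.mean(0); w,v=np.linalg.eigh(np.cov(Q[:,:2].T)); d=v[:,1]*np.sign(v[0,1]); s=(Q[:,:2]-mu[:2])@d
    print('yel',len(Q),mu,Q[:,2].max(),'ang x axis',np.degrees(np.arctan2(d[1],d[0])),'mid',mu[:2]+d*(s.min()+s.max())/2,np.ptp(s))
    # frame tops & port
    P=pts(c,roi); 
    Q=P[(abs(P[:,2]-.025)<.005)]; r=cv2.minAreaRect(Q[:,:2].astype(np.float32)*1000); print('frame',r)
    Q=P[(abs(P[:,2]-.055)<.004)&(S[roi&(c['depth']>0)]<60)]; print('rim',len(Q),cv2.minEnclosingCircle(Q[:,:2].astype(np.float32)*1000))
E
```

```text
top red 95 [ 0.53310896 -0.10644745  0.04306915] [ 0.5331754  -0.10728185  0.04378569] 0.04443331674692792
yel 122 [ 0.46830077 -0.08218431  0.06000906] 0.06457827587150759 ang x axis -8.71445534695266 mid [ 0.46835632 -0.08219282] 0.10478306993614037
frame ((449.7174072265625, -99.34457397460938), (236.04754638671875, 200.2301025390625), 81.3331527709961)
rim 312 ((455.53533935546875, -168.83203125), 52.520957946777344)
side red 168 [ 0.53205174 -0.11029001  0.04432237] [ 0.53214177 -0.10928016  0.04427438] 0.04525458308477563
yel 170 [ 0.46842764 -0.08691092  0.06017386] 0.06442284003179063 ang x axis -8.53966643049002 mid [ 0.46744524 -0.08676341] 0.10487816654075673
frame ((459.3926696777344, -100.57624816894531), (190.04388427734375, 268.4729919433594), 5.04447603225708)
rim 730 ((445.59320068359375, -147.97938537597656), 77.11792755126953)
```

```bash
cat > go.py <<'E'
# usage: go.py fx fy z(mm, frame coords) -> fractions for shift and turn
import sys,numpy as np
from scipy.spatial.transform import Rotation as R
from plant import env
O=np.array([.4648,-.1075]);a=np.radians(-8.6);ex=np.array([np.cos(a),np.sin(a)]);ey=np.array([-ex[1],ex[0]])
s=env.state();r=R.from_quat(s['orientation'])
d=s['tcp_pos'][:2]-O;print('clock',s['clock'],'frame mm',d@ex*1e3,d@ey*1e3,s['tcp_pos'][2]*1e3,'F frame',s['force'][:2]@ex,s['force'][:2]@ey,s['force'][2])
x,y,z=[float(v)/1e3 for v in sys.argv[1:4]]
T=np.r_[O+x*ex+y*ey,z]
g=R.from_matrix(np.c_[np.r_[ey,0],np.r_[ex,0],[0,0,-1]])
print('shift',np.round(r.inv().apply(T-s['tcp_pos'])/.5,4),'turn',np.round((r.inv()*g).as_rotvec()/np.pi,4))
E
python3 go.py 57 6 90
```

```text
clock 0.1 frame mm -152.1585804463468 -555.4424703197099 230.62408372363814 F frame -0.6553910860390328 -0.0255134685072168 0.9971313737419829
shift [ 0.9054 -0.7846  0.2821] turn [-3.000e-04 -2.000e-04 -3.409e-01]
```

```bash
python3 -m jog '[[1,[0.9,-0.78,0.05],[0,0,-0.341]],[1,[0.9,-0.78,0.05],[0,0,-0.341]],[1,[0.9,-0.78,0.05],[0,0,-0.341]],[1,[0.9,-0.78,0.05],[0,0,-0.341]],[1,[0.9,-0.78,0.05],[0,0,-0.341]]]' 60; python3 go.py 57 6 150
```

```text
clock: 0.52
tcp_pos: [0.3327, -0.4503, 0.2221]
orientation: [0.882, 0.471, 0.0, -0.0]
force: [0.5, -0.1, -0.0]
finger_gap: 0.0256
grip_force: 0.0
clock 0.5167 frame mm -79.30703495531175 -358.6842598060412 222.07593881580848 F frame 0.5051281562563921 -0.02771428167176075 -0.049315802477001736
shift [ 0.776  -0.0641  0.1444] turn [-1.000e-04 -1.000e-04 -1.401e-01]
```

```bash
python3 -m jog '[[1,[0.776,-0.064,0.1],[0,0,-0.14]],[1,[0.776,-0.064,0.1],[0,0,-0.14]],[1,[0.776,-0.064,0.1],[0,0,-0.14]],[1,[0.776,-0.064,0.1],[0,0,-0.14]],[1,[0.776,-0.064,0.1],[0,0,-0.14]]]' >/dev/null; python3 go.py 57 6 100
```

```text
clock 0.9333 frame mm -5.827276818968271 -165.46966945751055 195.67586991882985 F frame -0.13730383599847987 0.026167991676603164 -0.21692342409727433
shift [0.3431 0.1251 0.1914] turn [ 0.      0.     -0.0005]
```

```bash
python3 -m jog '[[1,[0.343,0.125,0.1],[0,0,0]],[1,[0.343,0.125,0.1],[0,0,0]],[1,[0.343,0.125,0.1],[0,0,0]],[1,[0.343,0.125,0.19],[0,0,0]],[1,[0.343,0.125,0.19],[0,0,0]]]' >/dev/null;python3 -m jog '[[1,[0,0,0],[0,0,0]],[1,[0,0,0],[0,0,0]]]' >/dev/null; python3 go.py 57 6 50
python3 - <<'E'
from plant import env,viewer
import cv2
s=env.state();w=viewer.camera('wrist');d=viewer.camera('side')['color'][190:340,160:340]
cv2.imwrite('pics/w1.png',w['color']);cv2.imwrite('pics/s1.png',cv2.resize(d,None,fx=4,fy=4,interpolation=2))
import numpy as np;np.set_printoptions(suppress=True,precision=4);print(w['mount'],w['camera_matrix'],s['tcp_pos'],s['orientation'])
E
```

```text
clock 1.5167 frame mm 55.812828778885596 2.0627424822894493 102.21845181897471 F frame 0.04352168081017186 -0.9737406480540626 0.006848615790606805
shift [0.0079 0.0027 0.1044] turn [-0.0011 -0.0001 -0.0011]
[[-0.0004 -0.95   -0.3122  0.0796]
 [ 1.     -0.0001 -0.001  -0.0001]
 [ 0.001  -0.3122  0.95   -0.1435]
 [ 0.      0.      0.      1.    ]] [[290.9674   0.     252.0563]
 [  0.     290.9674 197.2215]
 [  0.       0.       1.    ]] [ 0.5203 -0.1138  0.1022] [ 0.7593  0.6507 -0.001  -0.0015]
```

View pics/w1.png

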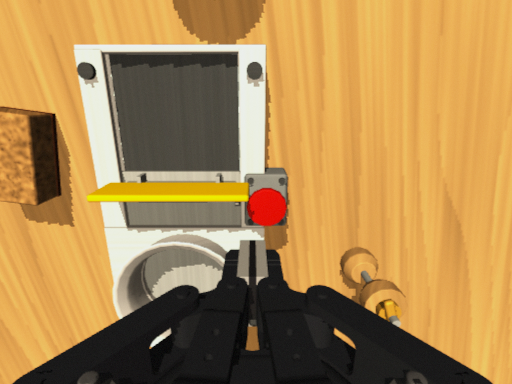

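View pics/s1.png

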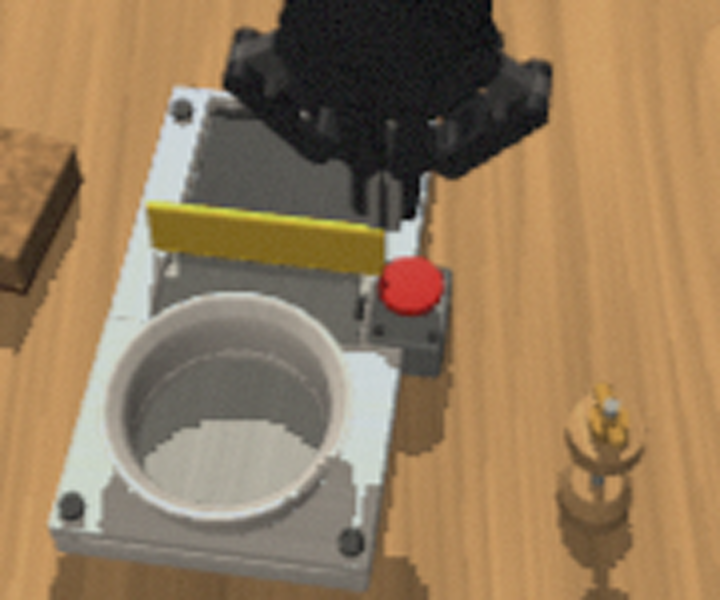

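The wrist view shows the tool square to the gate. The red head is at (267,207), the tab's end at (248,192), and the shut tips at (252,245). I'll refine the position from this wrist view and then press.

```bash
python3 - <<'E'
from plant import env,viewer
import cv2,numpy as np
from scipy.spatial.transform import Rotation as R
s=env.state();c=viewer.camera('wrist');M=c['mount'];K=c['camera_matrix']
h=cv2.cvtColor(c['color'],cv2.COLOR_BGR2HSV).astype(int);H,S,V=h[...,0],h[...,1],h[...,2]
def P(m):
    v,u=np.nonzero(m&(c['depth']>0));z=c['depth'][v,u]
    p=np.c_[(u-K[0,2])/K[0,0]*z,(v-K[1,2])/K[1,1]*z,z]@M[:3,:3].T+M[:3,3]
    return R.from_quat(s['orientation']).apply(p)+s['tcp_pos']
roi=np.zeros(H.shape,bool);roi[165:235,80:300]=1
O=np.array([.4648,-.1075]);a=np.radians(-8.6);ex=np.array([np.cos(a),np.sin(a)]);ey=np.array([-ex[1],ex[0]])
for n,m in(('red',roi&((H<6)|(H>174))&(S>150)),('yel',roi&(H>18)&(H<35)&(S>170))):
    p=P(m);p=p[p[:,2]>(.041 if n=='red' else .03)];q=np.c_[(p[:,:2]-O)@ex,(p[:,:2]-O)@ey,p[:,2]]*1e3
    print(n,len(q),np.percentile(q,[2,50,98],axis=0).round(1).tolist())
E
python3 go.py 57 6 50
```

```text
red 1153 [[52.7, -5.0, 42.9], [66.0, 8.3, 44.8], [78.7, 21.1, 46.1]]
yel 2757 [[-51.9, 19.2, 32.0], [-1.0, 23.0, 56.3], [50.5, 23.5, 63.9]]
clock 1.6667 frame mm 56.90689851673235 -0.0073195444066507616 105.26929305868646 F frame -0.5488995777829998 -0.2913028679734166 -0.11429646042902125
shift [ 1.210e-02 -1.000e-04  1.105e-01] turn [ 0.0005  0.0001 -0.0021]
```

```bash
python3 -m jog '[[1,[0.01,-0.002,0.05],[0,0,-0.002]],[1,[0.01,-0.002,0.11],[0,0,-0.002]],[1,[0.01,-0.002,0.11],[0,0,-0.002]],[1,[0.01,-0.002,0.11],[0,0,-0.002]]]' >/dev/null; python3 go.py 56 5 36
```

```text
clock 2.0 frame mm 55.19369456270956 4.958897998528415 49.42214235382683 F frame 0.7491679102995231 -0.02177125969467977 0.6688248526382377
shift [0.0001 0.0016 0.0268] turn [-0.0004 -0.     -0.0003]
```

```bash
python3 -m jog '[[1,[0,0.002,0.01],[0,0,0]],[1,[0,0.002,0.018],[0,0,0]],[1,[0,0.002,0.027],[0,0,0]],[1,[0,0.002,0.027],[0,0,0]],[1,[0,0.002,0.027],[0,0,0]]]' >/dev/null; python3 go.py 56 5 35
python3 - <<'E'
from plant import viewer
import cv2
cv2.imwrite('pics/s2.png',cv2.resize(viewer.camera('side')['color'][200:310,170:310],None,fx=5,fy=5,interpolation=2))
E
```

```text
clock 2.4167 frame mm 57.501593006871616 5.44210489562533 36.64308602323022 F frame 3.7184927084563553 -3.1266825507574505 5.544826963467133
shift [-0.0009 -0.003   0.0033] turn [0.0007 0.0002 0.    ]
```

View pics/s2.png

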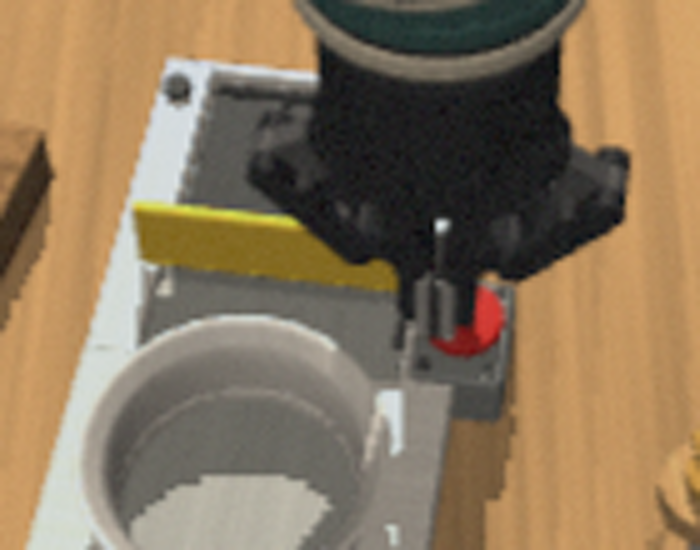

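The catch is down about 7.5 mm with the tip half on the head, and the force reads about 5.5 N. Next I push along tool x (frame +y).

```bash
python3 -m jog '[[1,[0,0,0.002],[0,0,0]],[1,[0.008,0,0.002],[0,0,0]],[1,[0.016,0,0.002],[0,0,0]],[1,[0.024,0,0.002],[0,0,0]],[1,[0.032,0,0.002],[0,0,0]]]' >/dev/null; python3 -m jog '[[1,[0,0,0],[0,0,0]]]' >/dev/null; python3 go.py 56 50 43
python3 - <<'E'
from plant import viewer
import cv2
cv2.imwrite('pics/s3.png',cv2.resize(viewer.camera('side')['color'][200:310,170:310],None,fx=5,fy=5,interpolation=2))
E
```

```text
clock 2.9667 frame mm 57.22425895913256 21.719222504587872 35.66044405712578 F frame 0.24772053059384552 -3.394297688393123 6.504273888682934
shift [ 0.0565 -0.0024 -0.0147] turn [0.0005 0.0003 0.0001]
```

View pics/s3.png

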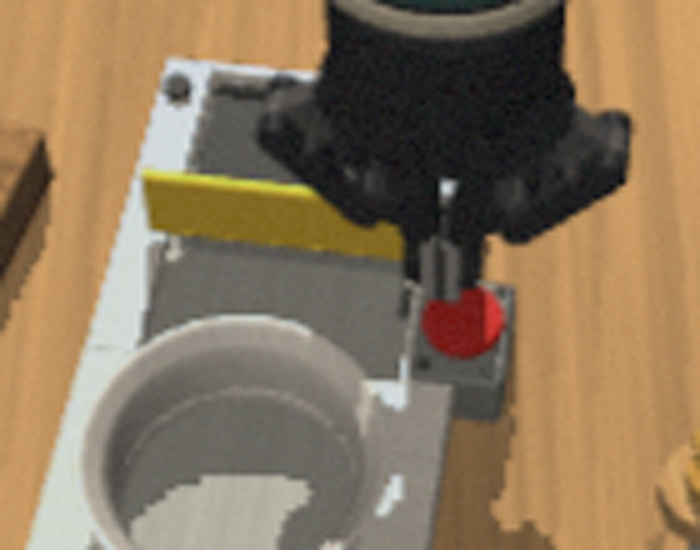

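The gate has slid about 13 mm, so it now keeps the tooth under. I'll lift slightly clear of the head and push on.

```bash
python3 -m jog '[[1,[0.01,0,-0.006],[0,0,0]],[1,[0.03,-0.004,-0.013],[0,0,0]],[1,[0.055,-0.008,-0.013],[0,0,0]],[1,[0.08,-0.01,-0.013],[0,0,0]],[1,[0.105,-0.01,-0.013],[0,0,0]]]' ; python3 -m jog '[[1,[0,0,0],[0,0,0]]]' >/dev/null; python3 go.py 53 95 42
```

```text
clock: 3.43
tcp_pos: [0.5272, -0.0418, 0.0417]
orientation: [0.758, 0.652, 0.0, 0.001]
force: [3.0, -6.5, 1.4]
finger_gap: 0.0001
grip_force: 2.9
clock 3.5167 frame mm 51.642682686249536 75.56142780686439 41.49818297638828 F frame 0.0784623952155851 0.35342828785665464 -0.4995577328355637
shift [ 0.0389  0.0028 -0.001 ] turn [ 0.0001 -0.0001  0.0004]
```

```bash
python3 -m jog '[[1,[0.01,0,0],[0,0,0]],[1,[0.02,0,0],[0,0,0]],[1,[0.028,0,0],[0,0,0]],[1,[0.034,0,0],[0,0,0]],[1,[0.038,0,0],[0,0,0]]]' ; python3 -m jog '[[1,[0,0,0],[0,0,0]]]' >/dev/null; python3 go.py 53 97 42
python3 - <<'E'
from plant import viewer
import cv2
cv2.imwrite('pics/s4.png',cv2.resize(viewer.camera('side')['color'][200:310,170:310],None,fx=5,fy=5,interpolation=2))
E
```

```text
clock: 3.93
tcp_pos: [0.5297, -0.0232, 0.0412]
orientation: [0.758, 0.652, -0.0, 0.0]
force: [-2.5, -13.1, 1.9]
finger_gap: -0.0001
grip_force: 7.1
clock 4.0167 frame mm 51.600056253514225 92.93382312326224 41.18148725991129 F frame -0.8868390898683086 -4.642898800461147 3.1326931061505032
shift [ 0.0081  0.0028 -0.0016] turn [-0.      0.0003  0.0001]
```

View pics/s4.png

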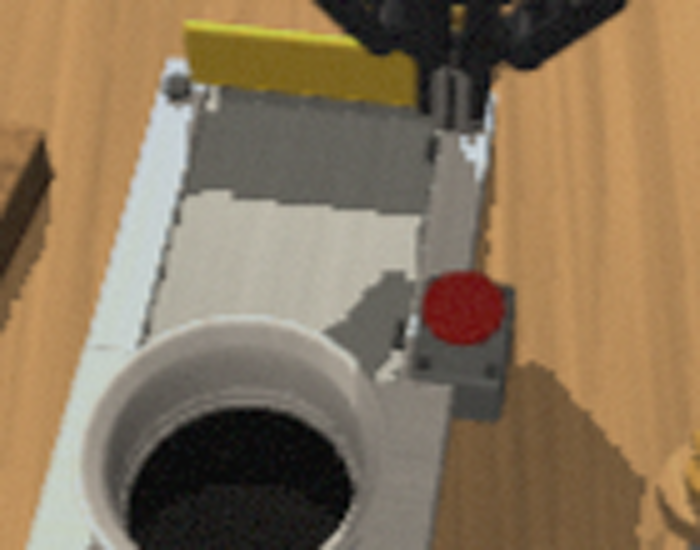

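The bore is dark and the push force has risen to 13 N, which suggests the stop. I'll push a little further and then check the catch height.

```bash
python3 -m jog '[[1,[0.003,0,0],[0,0,0]],[1,[0.006,0,0],[0,0,0]],[1,[0.006,0,0],[0,0,0]]]'
cat > chk.py <<'E'
from h import *
from plant import viewer
O=np.array([.4648,-.1075]);a=np.radians(-8.6);ex=np.array([np.cos(a),np.sin(a)]);ey=np.array([-ex[1],ex[0]])
for n in('side','top'):
    c=viewer.camera(n);h=cv2.cvtColor(c['color'],cv2.COLOR_BGR2HSV).astype(int);H,S,V=h[...,0],h[...,1],h[...,2]
    for l,m in(('red',((H<6)|(H>174))&(S>150)&(V>50)),('yel',(H>20)&(H<35)&(S>150))):
        p=pts(c,m);q=np.c_[(p[:,:2]-O)@ex,(p[:,:2]-O)@ey,p[:,2]]*1e3
        k=(abs(q[:,0]-66)<16)&(abs(q[:,1]-9)<18)&(q[:,2]>32) if l=='red' else (abs(q[:,0])<45)&(q[:,1]>80)&(q[:,1]<125)&(q[:,2]>52)
        print(n,l,k.sum(),np.median(q[k],axis=0).round(1))
E
python3 chk.py; python3 go.py 53 70 42
```

```text
clock: 4.32
tcp_pos: [0.5297, -0.0229, 0.0412]
orientation: [0.758, 0.652, -0.002, 0.002]
force: [-6.3, -29.8, 5.3]
finger_gap: -0.0001
grip_force: 15.0
side red 178 [66.6  6.9 44. ]
side yel 187 [ -8.1 105.2  58.5]
top red 0 [nan nan nan]
top yel 72 [ -6.2 110.1  62. ]
clock 4.4167 frame mm 51.5490800502829 93.31783880793172 41.158813491088225 F frame -1.4814455992201017 -29.459201864034636 5.202190101138386
shift [-0.0466  0.0029 -0.0014] turn [-0.0002  0.0018 -0.0001]
  return _methods._mean(a, axis=axis, dtype=dtype,
  ret = um.true_divide(
```

The gate is at its hard stop (30 N) and the catch is back up at 44 mm. I'll back off and rise.

```bash
python3 -m jog '[[1,[-0.02,0,0],[0,0,0]],[1,[-0.04,0,-0.02],[0,0,0]],[1,[-0.04,0,-0.1],[0,0,0]],[1,[-0.04,0,-0.18],[0,0,0]],[1,[-0.04,0,-0.26],[0,0,0]]]'; python3 -m jog '[[1,[-0.1,-0.4,-0.1],[0,0,0]],[1,[-0.1,-0.4,-0.1],[0,0,0]],[1,[-0.1,-0.4,-0.1],[0,0,0]],[1,[-0.1,-0.4,-0.1],[0,0,0]],[1,[-0.1,-0.4,-0.1],[0,0,0]]]'; python3 chk.py
python3 - <<'E'
from plant import viewer
import cv2
cv2.imwrite('pics/t5.png',cv2.resize(viewer.camera('side')['color'][150:384,120:350],None,fx=2.5,fy=2.5,interpolation=2))
E
```

```text
clock: 4.83
tcp_pos: [0.5265, -0.0401, 0.1732]
orientation: [0.758, 0.652, -0.0, -0.001]
force: [0.6, -0.8, -0.8]
finger_gap: -0.0003
grip_force: 0.0
clock: 5.25
tcp_pos: [0.3236, -0.0588, 0.2207]
orientation: [0.758, 0.652, 0.0, -0.0]
force: [-0.2, -0.5, 1.1]
finger_gap: -0.0001
grip_force: 0.0
side red 182 [66.7  6.7 44. ]
side yel 236 [  1.4 105.4  59.6]
top red 119 [66.7 11.4 42.7]
top yel 76 [ -0.6 110.   60.6]
```

View pics/t5.png

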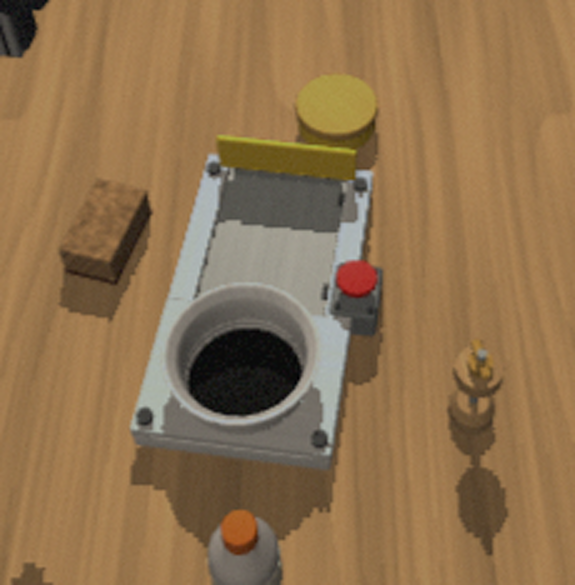

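The picture shows the gate fully open with a dark bore at (245,370) and the catch up at (357,280). The loose things are where they stood and the arm is clear.

```bash
python3 -m jog '[[1,[0,0,0],[0,0,0]],[1,[0,0,0],[0,0,0]],[1,[0,0,0],[0,0,0]]]' >/dev/null; python3 -c "from plant import workorder; print(workorder.finish_job())"
```

```text
the job is handed in; nothing more can be done
None
```

The dust gate is fully open at its stop with the catch sprung back up to lock it; the loose things look undisturbed, the hand is clear, and I handed the job in at about 5.7 s.

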